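# Clamp a filled mould in the free bay of a gang clamp

### The arm

A 7-joint arm with a two-finger parallel gripper is mounted at the origin on a cart in front of the work surface, level with it; the furniture and walls round the work are solid. World frame = base frame: x ahead of the robot, y to its left, z up, the work surface at z = 0. Lengths are in m, angles in rad, forces in N, time in s.
With the tool pointing down it reaches from about 0.4 to 0.875 m from the base axis. Payload 19.3 kg.
Tool frame: the origin (TCP) lies at the very end of the fingers, on their centre line; the grasp point (between the pads) lies bot.tcp_to_grasp behind it (bot.tcp_to_grasp is the distance from the TCP to the grasp point, in m); z points along the fingers, y is the direction in which the jaws open and shut (so a half turn about z gives the same grasp; the last joint's range is limited). The gripper opens to 85 mm and grips with 20 to 120 N. Pads are 22 mm wide; open, the fingers measure 114 mm over their backs; the gripper's body (76 mm by 85 mm) begins 54 mm behind the grasp point. The pads swing forward as they close: fully open they stand 13 mm farther back than shut.
Start: joints at [-1.24, 0.521, -0.036, 1.599, 0.021, 1.021, -0.113], TCP at [0.244, 0.575, 0.231] pointing down, gripper open.
Joint ranges: [-2.91, 2.91], [-0.3, 2.13], [-1.5, 1.42], [0.17, 2.43], [-1.26, 4.41], [0.16, 1.93], [-2.52, 2.52]. Speed limits (rad/s): [1.89, 1.89, 2.39, 2.39, 3.01, 3.01, 3.01].

### API

Orientations are given as [roll, pitch, yaw] about the fixed x, y, z axes, in that order (R = Rz(yaw) Ry(pitch) Rx(roll)).
In Python, from workcell import bot gives the robot as it stands.
- The arm moves only by the tool servo_tool, never from a script. Its argument "targets" is a list of rows, each a list of 2 entries, a list of its own where there are three numbers: the shift along the tool's x, y, z in units of 0.05 m (1.0 is 0.05 m), then the turn about the tool's z in units of 5 degrees (1.0 is 5 degrees). A call has 1 to 12 rows; each row shifts and turns the commanded pose from where the row before left it, along the tool's axes as they then stand; what a row does not reach is not made up. A row lasts 1/8 s, in which the tool goes at most 62.5 mm and 10.7 degrees, less where a joint would pass 70% of its speed; a pose out of reach is approached as far as the arm can. A call with a number of a shift or a turn outside -1 to 1 is refused whole. A call with a gripper value outside its range is refused whole. "gripper" is the opening, from -1 (shut) to 1 (fully open), so that 0 is half open, set as the call begins (left out, the last holds). The fingers move at their own pace and stop on an object; "newtons" is the grip in N (left out, the last holds). Time passes only in rows, so rows that do not move let the fingers close. It gives the time, the measured TCP pose, the force and the opening at its end, in the units of the state.
- bot.observe(): the state, without advancing time (a new reading comes with each control period).
- bot.grab_frame(name): name is "scene" or "top"; returns the picture (420x560x3 uint8, blue, green, red); there is no depth.
- bot.get_calibration(name): a dict with "fx", "fy", "cx", "cy" (pixels), "pose" (4x4, takes a point from camera to world coordinates). Camera axes: x right, y up, looking along -z (the intrinsics and any distortion apply to the point x, -y, -z); pixel columns grow to the right and rows downward; lengths in m; the calibration is good to about 2 mm. A picture is of the moment at which its call begins. get_calibration takes no time and is no camera call.
- bot.job_done(): hands the job in, once; it reports no verdict.
The state is a dict: "clock": time; "qpos": joint angles; "qd": joint speeds; "joint_efforts": joint torques, N m; "position": TCP position; "tool_rot": TCP orientation; "force": force on the tool from outside, world axes, zero at the start; "moment": the same for the moment, N m; "grip_width": finger opening in m.
Only numpy, scipy, OpenCV 4.12 (cv2) and the standard library are available. Lean on these libraries where they do the work, as an engineer would, in place of code of your own. Each camera call takes 0.05 s, during which the arm holds its last target.

### The job

One bay of the three-screw gang clamp is free: put the loose taped mould into it lengthwise and push it fully home against the stop. Then turn that bay's knob clockwise (seen from above) until its screw bears finger-tight on the mould, firm but never forced, and let go. The two moulds beside it are curing: do not touch their knobs, and leave the other things on the bench where they are.

Things in the scene. Friction and masses are not known exactly. Their poses are not given: they have to be found in the camera images.
- mould_center (a point): centre of the loose closed mould: two light blue silicone halves taped into a block 60 mm wide (its x axis) x 85 mm long (y) x 48 mm high (z), about 0.24 kg, lying flat on the bench (centre 24 mm up), its two ends alike. It must end in the free bay. The same kind of mould fills the two other bays.
- clamp_open: the free one (any) of three grey clamps in a row, 72 mm between screw axes. Origin on the bench (z = 0) under its screw's axis; x points into the bay, away from the robot, y along the row, z up. The bay opens to -x, its floor is the bare bench. Its arm is 24 mm wide, 70 to 85 mm up, from the post behind to the nut boss (31 mm across) round the screw.
- bay_home (a point): where the mould's centre is when it is home (10.5 mm in front of the screw's axis, 24 mm up); axes as clamp_open; the mould then lies lengthwise along x, its far end against the stop (front of the grey post, 42.5 mm beyond this point). Two thin steel cheeks 20 mm high guide it: they start 25 mm in front of this point, 67 mm apart there, 64 mm apart at the stop.
- knob_open: the free clamp's black lobed hand knob, 43 mm across, 20 mm high; origin on its axis at mid height (118 mm up at the start, its underside 22 mm above the arm's boss). It turns about z; clockwise from above tightens and moves knob and spindle down 4.8 mm per radian (steep quick thread). Turning friction about 0.15 N m; it stays where left. Up to 3 rad may be needed. Gaps to the knobs beside it are 29 mm.
- press_point (a point): point of the free clamp on its screw's axis, 48 mm up: the top of a mould that is home. A sprung swivel pad 22 mm across, pushed by hand onto the spindle's end, starts 3 to 11 mm above it; how far differs each time, so its contact must be felt: from there each radian adds some 29 N on the mould, and each N adds 0.0048 N m to the knob's moment. Finger-tight is 9 to 20 N; over 30 N is forced, under 6 N slack.
- knob_b: knob of a neighbouring clamp that holds a curing mould, of the same shape and size, its mid height at 107 mm; it turns easily and must not be touched
- knob_c: knob of the other neighbouring clamp that holds a curing mould, likewise, its mid height at 111 mm; must not be touched
- cast_part: small red cast pawn-shaped part, 55 mm across, 44 mm high, standing left of the clamps; leave it
- cast_part_2: second such red cast part; leave it
- bottle_white: white bottle, 55 mm across, 130 mm high, standing left of the clamps; leave it
- chip_brush: flat brush, 203 mm long, lying at the bench's front edge to the right; leave it. Behind it, right of the clamps, stands a big closed white pail, 270 mm across and 170 mm high: carry the arm over or round it.

How it is judged:
On the way, in this order (a step that is already met when the one before it is completed fails the run):
1. the mould is home in the free bay: lengthwise, against the stop, flat on the bench (x of mould_center in the frame of clamp_open above -0.0145 m and y of mould_center in the frame of clamp_open between -0.005 and 0.005 m and height (world z) of mould_center below 0.028 m and angle between the y axis of mould_center and the x axis of clamp_open, either way round below 0.09 rad), for 0.2 s.
2. the screw of the free bay bears on the mould with more than 6 N (contact force between mould and knob_open above 6 N), for 0.2 s.
At the end, for the whole second after the job is handed in: The mould lies in the free bay, lengthwise within 5 degrees, within 4 mm of the stop and 5 mm of the bay's middle, and that bay's screw bears on it with 6 to 24 N; the knob is released (x of mould_center in the frame of clamp_open above -0.0145 m and y of mould_center in the frame of clamp_open between -0.005 and 0.005 m and angle between the y axis of mould_center and the x axis of clamp_open, either way round below 0.09 rad and contact force between mould and knob_open between 6 and 24 N); the robot touches nothing.
It fails at once if the screw pressed on the mould with more than 30 N (contact force between mould and knob_open above 30 N).
It fails at once if a neighbouring knob was touched (more than 1 N) (contact force between anything else and knob_b above 1 N or contact force between anything else and knob_c above 1 N).
It fails at once if a bystander was moved by more than 20 mm (distance of any of cast_part, cast_part_2, bottle_white, chip_brush from where it was at the start of the episode above 0.02 m).
It also fails if it takes over 72 s, if anything falls off the work surface, if the arm or the gripper's body presses on something with over 40 N, if the wrist force passes 120 N, or if a joint passes its speed limit or range.

## Working session

There is one attempt and no reset: what is moved stays moved. The work goes in short steps, Python scripts to look and compute and a tool call to move; the robot and the scene stay as the last step left them, time stands still between calls to the robot, and variables do not carry over. Pictures are saved under pics/ and viewed, and the job is handed in when it is done.

Besides the shell and the picture viewer there is one more tool, called as name([rows], argument=value, ...), one row to a line, values as JSON. servo_tool: Moves the arm, as the interface text tells. Its arguments: {"type":"object","properties":{"targets":{"type":"array","items":{"type":"array"}},"gripper":{"type":"number"},"newtons":{"type":"number"}},"required":["targets"]}

```bash
ls; mkdir -p pics; python3 - <<'E'
from workcell import bot
import cv2
print(bot.observe()); print(bot.tcp_to_grasp)
for n in("scene","top"):
    cv2.imwrite(f"pics/{n}0.png",bot.grab_frame(n)); print(n,bot.get_calibration(n))
E
```

```text
pics
{'clock': 0.0, 'qpos': array([-1.24020263,  0.52202752, -0.03628823,  1.59999773,  0.02121406,
        1.02109893, -0.1127734 ]), 'qd': array([ 1.80675987e-03,  1.27720897e-03, -1.29398642e-03,  4.38361721e-04,
       -2.93409698e-05, -8.63457670e-04, -1.13160983e-03]), 'joint_efforts': array([ 2.63065354e-03, -9.27129507e+01,  1.98114239e+00, -3.69923794e+01,
        1.78472127e-02,  8.44855414e-03, -5.12540146e-05]), 'position': array([0.24377136, 0.57513669, 0.23072144]), 'tool_rot': array([-3.14045176e+00,  1.13149714e-04,  2.74078885e+00]), 'force': array([ 0.14814952, -0.73380082, -0.01666269]), 'moment': array([-0.05916876,  0.04002487,  0.04760672]), 'grip_width': 0.08534704909806667}
0.0187
scene {'fx': 433.55251082446296, 'fy': 433.55251082446296, 'cx': 279.76940607920284, 'cy': 204.98263709339207, 'pose': array([[-0.66055626,  0.30089488, -0.68784279, -0.35114753],
       [-0.75068292, -0.27917264,  0.59878026,  0.8832253 ],
       [-0.01185697,  0.91187988,  0.41028588,  0.55837453],
       [ 0.        ,  0.        ,  0.        ,  1.        ]])}
top {'fx': 496.7849690687426, 'fy': 496.7849690687426, 'cx': 277.8899254742976, 'cy': 210.45044139845044, 'pose': array([[ 0.05020061,  0.97833996, -0.20082534,  0.1407466 ],
       [-0.99873613,  0.04867988, -0.01250683,  0.24480561],
       [-0.00245978,  0.20119937,  0.97954722,  1.36528789],
       [ 0.        ,  0.        ,  0.        ,  1.        ]])}
```

View pics/scene0.png

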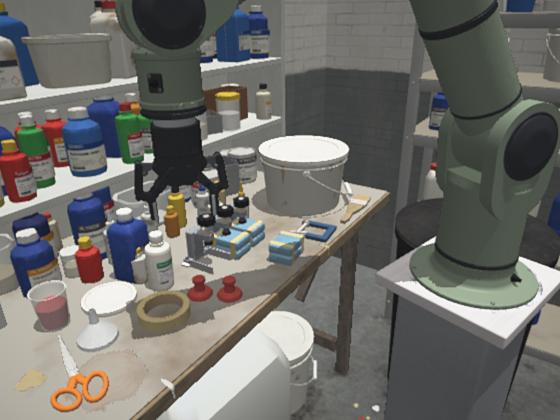

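View pics/top0.png

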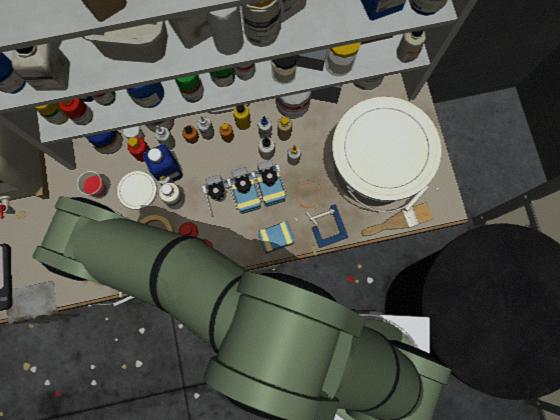

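The free bay looks like the leftmost one in the top view (about 216,190), with the loose mould at about (276,236). I'll zoom in to check.

```bash
python3 - <<'E'
import cv2
a=cv2.imread("pics/top0.png")[150:270,180:340]; cv2.imwrite("pics/t0z.png",cv2.resize(a,None,fx=5,fy=5,interpolation=cv2.INTER_CUBIC))
a=cv2.imread("pics/scene0.png")[180:300,160:320]; cv2.imwrite("pics/s0z.png",cv2.resize(a,None,fx=5,fy=5,interpolation=cv2.INTER_CUBIC))
E
```

```text
(no output)
```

View pics/t0z.png

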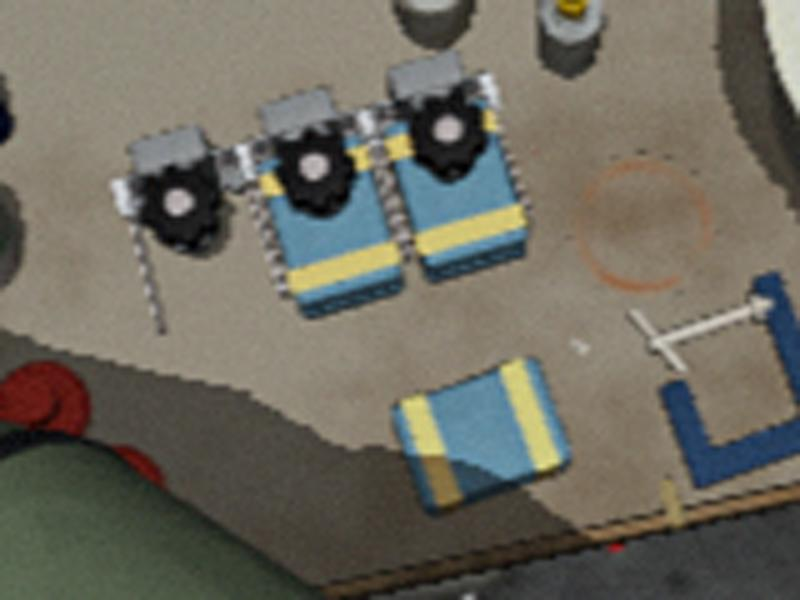

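View pics/s0z.png

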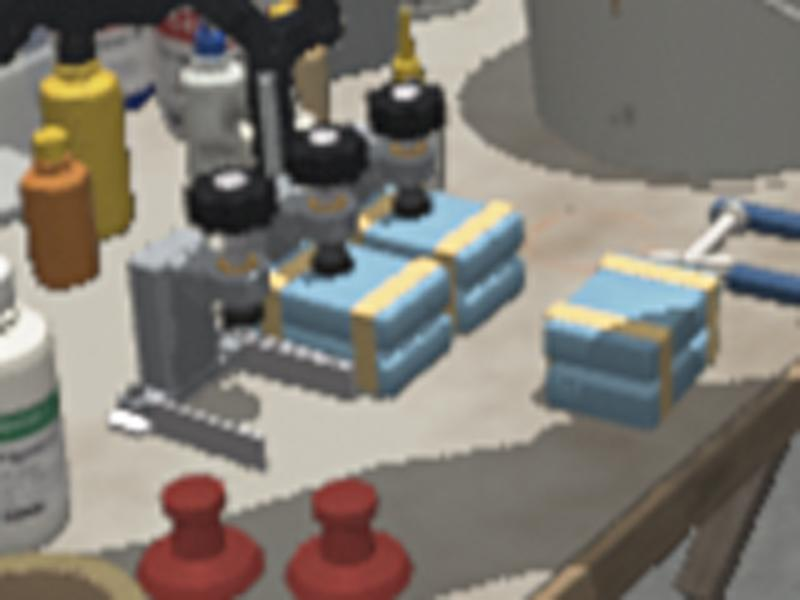

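The zooms confirm it: the leftmost bay is free, with knob cap at about (216,190) top and (206,216) scene. The mould is blue with two tape bands. Now measuring.

```bash
cat > h.py <<'E'
import numpy as np, cv2
from workcell import bot
def ray(n,u,v):
    c=bot.get_calibration(n);T=np.array(c["pose"])
    d=T[:3,:3]@np.array([(u-c["cx"])/c["fx"],-(v-c["cy"])/c["fy"],-1.]);return T[:3,3],d/np.linalg.norm(d)
def plane(n,u,v,z):
    o,d=ray(n,u,v);return o+d*(z-o[2])/d[2]
def proj(n,p):
    c=bot.get_calibration(n);T=np.array(c["pose"]);q=T[:3,:3].T@(np.array(p)-T[:3,3])
    return c["cx"]+c["fx"]*q[0]/-q[2], c["cy"]+c["fy"]*q[1]/q[2]
def tri(a,b):
    (o1,d1),(o2,d2)=ray("top",*a),ray("scene",*b)
    t=np.linalg.lstsq(np.stack([d1,-d2],1),o2-o1,rcond=None)[0];p,q=o1+d1*t[0],o2+d2*t[1]
    return (p+q)/2,np.linalg.norm(p-q)
E
python3 - <<'E'
from h import *
np.set_printoptions(precision=4,suppress=True)
im=cv2.imread("pics/top0.png"); sc=cv2.imread("pics/scene0.png")
# bright caps inside knobs: 
def cap(im,u,v,r=4):
    p=im[v-r:v+r+1,u-r:u+r+1].min(2).astype(float); w=np.clip(p-110,0,None); y,x=np.mgrid[v-r:v+r+1,u-r:u+r+1]
    return (w*x).sum()/w.sum(),(w*y).sum()/w.sum()
for a,b in [((215,190),(206,216)),((243,183),(225,207)),((269,175),(241,198))]:
    A,B=cap(im,*a),cap(sc,*b); p,e=tri(A,B); print("cap",A,B,p,e, plane("top",*A,0.129),plane("top",*A,.12))
# loose mould mask (blue+yellow)
for n,img,box in [("top",im,(255,215,300,258)),("scene",sc,(265,225,310,270))]:
    hsv=cv2.cvtColor(img,cv2.COLOR_BGR2HSV); m=((hsv[...,1]>70)&(hsv[...,0]>15)&(hsv[...,0]<125)).astype(np.uint8)
    k=np.zeros_like(m);k[box[1]:box[3],box[0]:box[2]]=1;m*=k
    cs=cv2.findContours(m,0,2)[0];c=max(cs,key=cv2.contourArea)
    print(n,cv2.contourArea(c),cv2.minAreaRect(c),cv2.boxPoints(cv2.minAreaRect(c)),cv2.approxPolyDP(c,2,True)[:,0].tolist())
# zoom corners by eye (top face)
def z(u,v): return (u+.5)/5-.5+180,(v+.5)/5-.5+150
for q in [(396,404),(532,358),(570,455),(433,510)]: print("mouldcorner",plane("top",*z(*q),.046))
for q in [(122,195),(160,332),(245,158),(262,205),(288,295)]: print("cheek",plane("top",*z(*q),.02))
for q in [(185,150),(300,110),(428,75),(134,147),(203,127),(262,110),(328,90),(390,73),(460,52)]: print("arm/post",plane("top",*z(*q),.085))
for q in [(40,400)]: print("red",plane("top",*z(*q),.03))
E
```

```text
cap (np.float64(215.18929254302103), np.float64(190.00286806883366)) (np.float64(205.52100089365504), np.float64(215.59338695263628)) [0.4388 0.4229 0.1303] 0.0016963541818753335 [0.4397 0.4238 0.129 ] [0.4418 0.4251 0.12  ]
cap (np.float64(242.34957825679476), np.float64(182.7647610121837)) (np.float64(224.18524590163935), np.float64(205.4846994535519)) [0.4622 0.3551 0.1271] 0.0014773405135740615 [0.4622 0.3555 0.129 ] [0.4646 0.3563 0.12  ]
cap (np.float64(269.15057113187953), np.float64(175.52128764278297)) (np.float64(240.5877616747182), np.float64(197.2206119162641)) [0.4866 0.2876 0.1215] 0.001084599559881044 [0.4849 0.2877 0.129 ] [0.4874 0.288  0.12  ]
top 601.0 ((276.1982116699219, 237.28062438964844), (25.67294692993164, 31.336095809936523), 70.70995330810547) [[257.1693 230.3408]
 [286.7461 219.9889]
 [295.2272 244.2205]
 [265.6503 254.5724]] [[287, 222], [287, 231], [284, 222], [266, 229], [269, 242], [264, 229], [259, 231], [265, 252], [271, 252], [272, 249], [273, 252], [277, 248], [290, 245], [288, 230], [293, 241]]
scene 300.5 ((280.0294494628906, 254.3823699951172), (24.01102638244629, 15.764815330505371), 14.03624439239502) [[266.4706 259.1176]
 [270.2942 243.8235]
 [293.5883 249.6471]
 [289.7647 264.9412]] [[270, 245], [271, 260], [290, 264], [290, 249]]
mouldcorner [0.354  0.3102 0.046 ]
mouldcorner [0.3827 0.2383 0.046 ]
mouldcorner [0.331  0.2155 0.046 ]
mouldcorner [0.2978 0.2872 0.046 ]
cheek [0.4685 0.4711 0.02  ]
cheek [0.3919 0.4439 0.02  ]
cheek [0.4932 0.404  0.02  ]
cheek [0.4666 0.3926 0.02  ]
cheek [0.4162 0.3747 0.02  ]
arm/post [0.479  0.4286 0.085 ]
arm/post [0.5041 0.3688 0.085 ]
arm/post [0.5269 0.3014 0.085 ]
arm/post [0.4793 0.4559 0.085 ]
arm/post [0.4921 0.4199 0.085 ]
arm/post [0.5031 0.3891 0.085 ]
arm/post [0.5159 0.3545 0.085 ]
arm/post [0.527  0.3219 0.085 ]
arm/post [0.5406 0.285  0.085 ]
red [0.3491 0.5048 0.03  ]
```

```bash
python3 - <<'E'
from h import *
np.set_printoptions(precision=4,suppress=True)
a=cv2.imread("pics/top0.png")[210:262,250:304]; cv2.imwrite("pics/t0m.png",cv2.resize(a,None,fx=11,fy=11,interpolation=cv2.INTER_CUBIC))
def s(u,v): return (u+.5)/5-.5+160,(v+.5)/5-.5+180
P=[plane("scene",*s(*q),.048) for q in [(546,312),(604,254),(720,276),(666,328)]]
print(np.array(P),np.mean(P,0))
# predicted top-face corners for hypothesis
for c,ang in [((.3414,.2628),-67.5),((.346,.262),-67.5)]:
    t=np.radians(ang);L=np.array([np.cos(t),np.sin(t)]);W=np.array([-L[1],L[0]])
    for i,j in [(-1,1),(1,1),(1,-1),(-1,-1)]:
        p=np.r_[np.array(c)+i*L*.0425+j*W*.03,.048]; u,v=proj("top",p); u2,v2=proj("scene",p)
        print(((u-250)*11+5,(v-210)*11+5),((u2-160)*5+2,(v2-180)*5+2))
E
```

```text
[[0.3591 0.3016 0.048 ]
 [0.3854 0.2411 0.048 ]
 [0.3286 0.2142 0.048 ]
 [0.3085 0.2696 0.048 ]] [0.3454 0.2566 0.048 ]
(np.float64(87.4156880606779), np.float64(231.9312381750881)) (np.float64(535.2099140804905), np.float64(324.9519283052638))
(np.float64(415.00903833095174), np.float64(116.76680783770612)) (np.float64(612.8884045692582), np.float64(250.2475482760377))
(np.float64(498.8136636965092), np.float64(345.4579317290692)) (np.float64(721.2762205645198), np.float64(273.64926516151195))
(np.float64(168.74311523690517), np.float64(462.57673141436044)) (np.float64(649.1678256979649), np.float64(351.7635901179302))
(np.float64(91.785999298707), np.float64(213.5131770247486)) (np.float64(530.350587632064), np.float64(320.90140103434305))
(np.float64(419.1378986010917), np.float64(98.50353846668642)) (np.float64(608.0780300443855), np.float64(246.69643475551393))
(np.float64(502.9203765547963), np.float64(326.8804553078082)) (np.float64(715.99312980486), np.float64(269.9395486388327))
(np.float64(173.0949803968839), np.float64(443.8404599735268)) (np.float64(643.7822428182624), np.float64(347.5193468471023))
```

View pics/t0m.png

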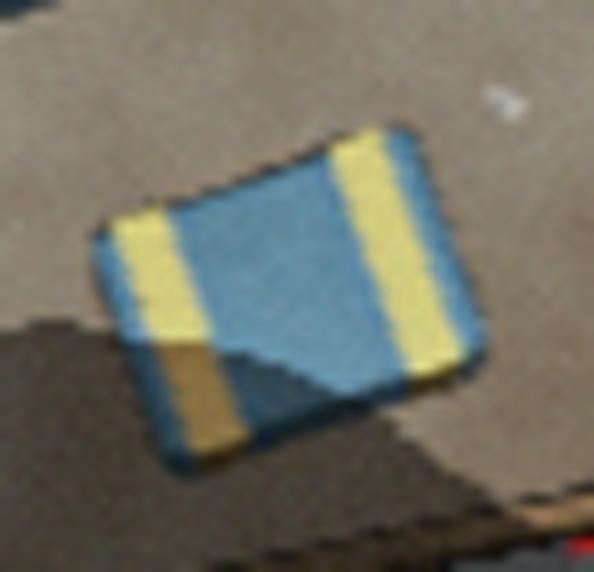

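```bash
cat >> h.py <<'E'
CO=np.array([.440,.4235]);H=np.radians(19.3);UX=np.array([np.cos(H),np.sin(H)]);UY=np.array([-UX[1],UX[0]])
def cl(x,y): return CO+x*UX+y*UY
def go(x,y,z,yawdeg):
    s=bot.observe();p=s["position"];r=s["tool_rot"];yw=r[2]
    d=np.array([x,y,z])-p
    X=np.array([np.cos(yw),np.sin(yw),0]);Y=np.array([np.sin(yw),-np.cos(yw),0])
    sh=np.array([d@X,d@Y,-d[2]])/.05; turn=-((yawdeg-np.degrees(yw)+180)%360-180)
    print("t",round(s["clock"],2),"pos",p.round(4),"rot",np.degrees(r).round(1),"q7",s["qpos"][6].round(2),"F",s["force"].round(2),"M",s["moment"].round(3),"w",s["grip_width"].round(4))
    print("shift units",sh.round(3),"turn units",(turn/5).round(3))
E
python3 -c "
from h import *
go(.332,.286,.12,112)"
```

```text
Traceback (most recent call last):
  File "h.py", line 22, in go
    print("t",round(s["clock"],2),"pos",p.round(4),"rot",np.degrees(r).round(1),"q7",s["qpos"][6].round(2),"F",s["force"].round(2),"M",s["moment"].round(3),"w",s["grip_width"].round(4))
                                                                                                                                                                ^^^^^^^^^^^^^^^^^^^^^
AttributeError: 'float' object has no attribute 'round'
```

```bash
sed -i 's/s\["grip_width"\].round(4)/round(float(s["grip_width"]),4)/' h.py
python3 -c "
from h import *
go(.332,.286,.14,112)"
```

```text
t 0.1 pos [0.2437 0.5752 0.2308] rot [-179.9    0.   157. ] q7 -0.11 F [ 0.29  0.61 -0.08] M [-0.052 -0.004  0.011] w 0.0855
shift units [-3.882 -4.637  1.816] turn units 9.007
```

servo_tool([
  [[-0.49,-0.58,0],0],
  [[-0.49,-0.58,0],0],
  [[-0.49,-0.58,0],0],
  [[-0.49,-0.58,0.2],0],
  [[-0.49,-0.58,0.3],0],
  [[-0.49,-0.58,0.4],0],
  [[-0.48,-0.58,0.4],0],
  [[-0.46,-0.58,0.5],0],
  [[0,0,0],1],
  [[0,0,0],1],
  [[0,0,0],1],
  [[0,0,0],1],
], gripper=1, newtons=40)

```text
clock: 1.6
position: [0.3319, 0.286, 0.1412]
tool_rot: [-3.141, 0.0, 2.389]
force: [-0.3, -0.3, 0.9]
grip_width: 0.0853
```

servo_tool([
  [[0,0,0],1],
  [[0,0,0],1],
  [[0,0,0],1],
  [[0,0,0],1],
  [[0,0,0],1],
  [[0,0,0],0],
])

```text
clock: 2.35
position: [0.3318, 0.2861, 0.1412]
tool_rot: [-3.141, 0.0, 1.956]
force: [0.2, 0.4, 0.3]
grip_width: 0.0856
```

```bash
python3 - <<'E'
from h import *
go(.332,.286,.006,112)
for n in("scene","top"):
    cv2.imwrite(f"pics/{n}1.png",bot.grab_frame(n))
a=cv2.imread("pics/top1.png")[200:275,220:320]; b=cv2.imread("pics/scene1.png")[190:290,220:353]
cv2.imwrite("pics/1.png",np.hstack([cv2.resize(a,(400,300)),cv2.resize(b,(400,300))]))
E
```

```text
t 2.35 pos [0.3318 0.2861 0.1412] rot [-180.     0.   112.1] q7 -0.32 F [0.24 0.42 0.27] M [ 0.024  0.037 -0.014] w 0.0856
shift units [-4.000e-03  2.000e-03  2.704e+00] turn units 0.014
```

View pics/1.png

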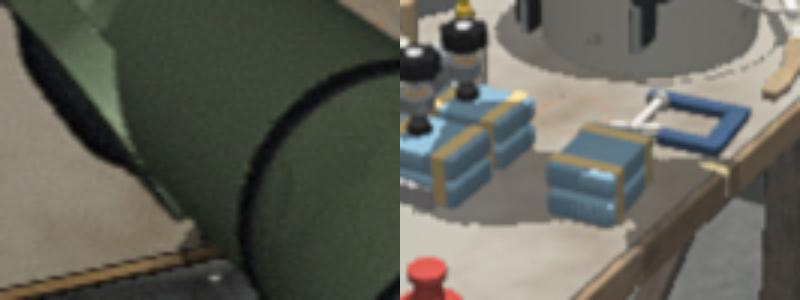

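servo_tool([
  [[0,0,0.6],0],
  [[0,0,0.6],0],
  [[0,0,0.6],0],
  [[0,0,0.5],0],
  [[0,0,0.35],0],
  [[0,0,0],0],
])

```text
clock: 3.2
position: [0.3315, 0.2856, 0.008]
tool_rot: [-3.14, 0.001, 1.956]
force: [-0.7, -0.1, -0.1]
grip_width: 0.0853
```

servo_tool([
  [[0,0,0],0],
  [[0,0,0],0],
  [[0,0,0],0],
  [[0,0,0],0],
  [[0,0,0],0],
  [[0,0,0],0],
], gripper=-1, newtons=40)

```text
clock: 3.95
position: [0.3322, 0.2864, 0.0097]
tool_rot: [3.141, -0.001, 1.956]
force: [-1.0, -1.4, 7.3]
grip_width: 0.0596
```

```bash
python3 - <<'E'
from h import *
go(.332,.286,.006,112)
cv2.imwrite(f"pics/scene2.png",bot.grab_frame("scene"))
b=cv2.imread("pics/scene2.png")[150:300,200:400]
cv2.imwrite("pics/2.png",cv2.resize(b,None,fx=4,fy=4))
E
```

```text
t 3.95 pos [0.3322 0.2864 0.0097] rot [179.9  -0.  112. ] q7 -0.25 F [-1.02 -1.41  7.25] M [-0.359  0.289 -0.099] w 0.0596
shift units [-0.007 -0.007  0.073] turn units 0.009
```

View pics/2.png

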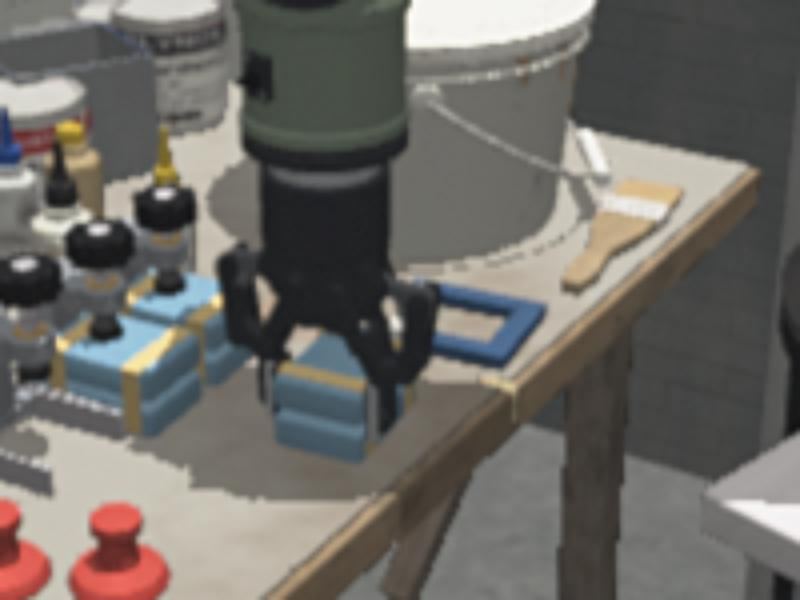

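```bash
python3 - <<'E'
from h import *
for q in [(206,590),(350,600)]: print("red base centre-ish",plane("scene",(q[0]+.5)/5-.5+160,(q[1]-15)/5-.5+180,.01).round(3))
t=cl(-.128,0);print(t); go(t[0],t[1],.066,199.3)
E
```

```text
red base centre-ish [0.335 0.511 0.01 ]
red base centre-ish [0.288 0.47  0.01 ]
[0.31919348 0.38119416]
t 4.0 pos [0.3322 0.2864 0.0096] rot [179.9  -0.  112. ] q7 -0.25 F [-0.81 -0.72  6.96] M [-0.289  0.402  0.008] w 0.0596
shift units [ 1.855  0.471 -1.127] turn units -17.451
```

servo_tool([
  [[0,0,-0.4],0],
  [[0,0,-0.6],0],
  [[0,0,-0.2],0],
  [[0,0,0],-1],
  [[0,0,0],-1],
  [[0,0,0],-1],
  [[0,0,0],-1],
  [[0,0,0],-1],
  [[0,0,0],-1],
  [[0,0,0],-1],
  [[0,0,0],-1],
  [[0,0,0],-1],
])

```text
clock: 5.5
position: [0.3318, 0.2862, 0.0685]
tool_rot: [-3.142, -0.0, 2.744]
force: [0.7, 0.2, -2.5]
grip_width: 0.0592
```

servo_tool([
  [[0,0,0],-1],
  [[0,0,0],-1],
  [[0,0,0],-1],
  [[0,0,0],-1],
  [[0,0,0],-1],
  [[0,0,0],-1],
  [[0,0,0],-1],
  [[0,0,0],-1],
  [[0,0,0],-0.45],
  [[0,0,0],0],
])

```text
clock: 6.75
position: [0.3319, 0.2861, 0.0687]
tool_rot: [3.141, -0.0, -2.806]
force: [-0.2, -0.5, -1.7]
grip_width: 0.0596
```

```bash
python3 - <<'E'
from h import *
t=cl(-.128,0);print(t); go(t[0],t[1],.066,199.3)
cv2.imwrite(f"pics/scene3.png",bot.grab_frame("scene"))
cv2.imwrite(f"pics/top3.png",bot.grab_frame("top"))
b=cv2.imread("pics/scene3.png")[150:300,200:333]
a=cv2.imread("pics/top3.png")[150:270,180:340]
cv2.imwrite("pics/3.png",np.hstack([cv2.resize(b,(400,450)),cv2.resize(a,(400,450))]))
E
```

```text
[0.31919348 0.38119416]
t 6.75 pos [0.3319 0.2861 0.0687] rot [ 180.    -0.  -160.8] q7 0.78 F [-0.19 -0.46 -1.7 ] M [-0.026  0.109 -0.024] w 0.0596
shift units [-0.387  1.88   0.053] turn units -0.013
```

View pics/3.png

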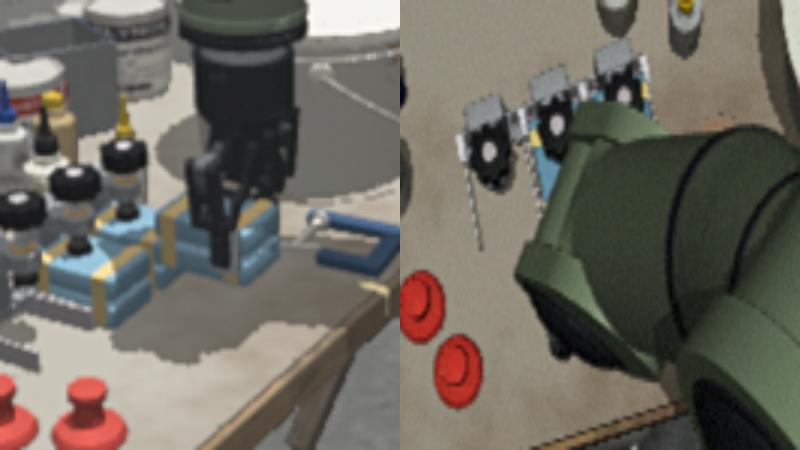

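servo_tool([
  [[-0.08,0.3,0],0],
  [[-0.08,0.4,0],0],
  [[-0.08,0.4,0],0],
  [[-0.08,0.4,0],0],
  [[-0.07,0.3,0],0],
  [[0,0.08,0],0],
  [[0,0,0],0],
])

```text
clock: 7.72
position: [0.3192, 0.381, 0.0687]
tool_rot: [-3.141, -0.0, -2.805]
force: [0.3, 0.4, -1.8]
grip_width: 0.0595
```

```bash
python3 - <<'E'
from h import *
t=cl(-.128,0);print(t); go(t[0],t[1],.0105,199.3)
cv2.imwrite(f"pics/scene4.png",bot.grab_frame("scene"))
cv2.imwrite(f"pics/top4.png",bot.grab_frame("top"))
b=cv2.imread("pics/scene4.png")[150:300,160:293]
a=cv2.imread("pics/top4.png")[150:270,180:300]
cv2.imwrite("pics/4.png",np.hstack([cv2.resize(b,(400,450)),cv2.resize(a,(400,450))]))
print(plane("top",203,248.7,.03))
E
```

```text
[0.31919348 0.38119416]
t 7.72 pos [0.3192 0.381  0.0687] rot [-180.    -0.  -160.7] q7 0.66 F [ 0.34  0.42 -1.81] M [-0.031  0.073 -0.028] w 0.0595
shift units [-0.     0.004  1.164] turn units -0.003
[0.29906284 0.45868069 0.03      ]
```

View pics/4.png

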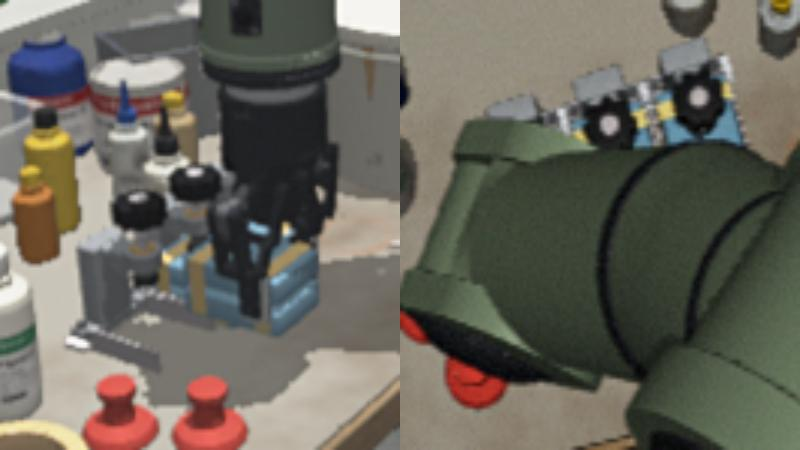

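servo_tool([
  [[-0.32,0,0],0],
  [[0,0,0.4],0],
  [[0,0,0.4],0],
  [[0,0,0.25],0],
  [[0,0,0.08],0],
  [[0,0,0],0],
])

```text
clock: 8.57
position: [0.3347, 0.3867, 0.0124]
tool_rot: [3.142, 0.0, -2.805]
force: [0.6, 0.2, -2.6]
grip_width: 0.0596
```

```bash
python3 - <<'E'
from h import *
t=cl(-.069,0); go(t[0],t[1],.0105,199.3)
cv2.imwrite(f"pics/scene5.png",bot.grab_frame("scene"))
b=cv2.imread("pics/scene5.png")[180:300,160:320]
cv2.imwrite("pics/5.png",cv2.resize(b,None,fx=5,fy=5))
E
```

```text
t 8.57 pos [0.3347 0.3867 0.0124] rot [ 180.     0.  -160.7] q7 0.65 F [ 0.61  0.25 -2.64] M [-0.035  0.065 -0.011] w 0.0596
shift units [-0.852 -0.001  0.039] turn units -0.005
```

View pics/5.png

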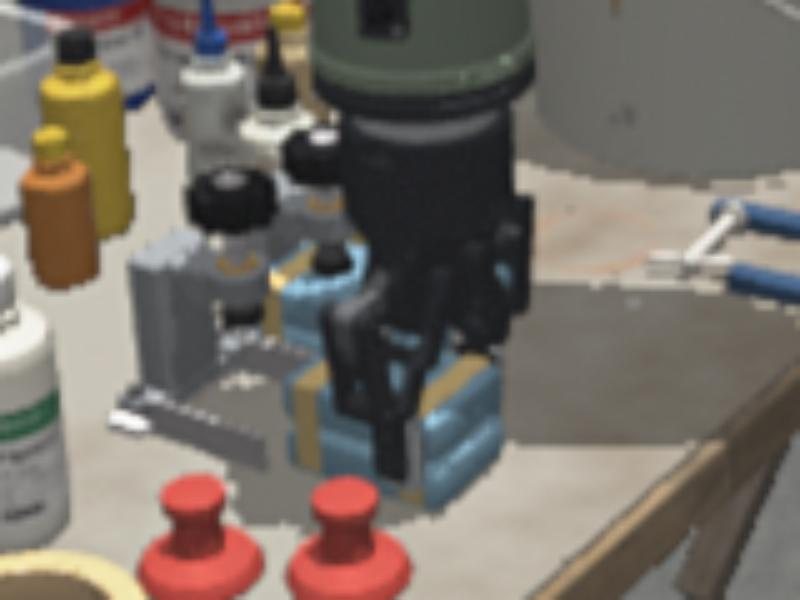

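servo_tool([
  [[0,0,0.04],0],
  [[-0.1,0,0],0],
  [[-0.15,0,0],0],
  [[-0.15,0,0],0],
  [[0,0,0],0],
])

```text
clock: 9.25
position: [0.3541, 0.3933, 0.0103]
tool_rot: [3.141, 0.0, -2.806]
force: [-0.5, 0.0, -2.2]
grip_width: 0.0594
```

servo_tool([
  [[-0.12,0,0],0],
  [[-0.12,0,0],0],
  [[-0.12,0,0],0],
  [[-0.09,0,0],0],
  [[0,0,0],0],
])

```text
clock: 9.88
position: [0.3748, 0.4006, 0.0102]
tool_rot: [-3.142, 0.0, -2.805]
force: [0.2, 0.2, -2.7]
grip_width: 0.0596
```

```bash
python3 - <<'E'
from h import *
t=cl(-.069,0); go(t[0],t[1],.0105,199.3)
cv2.imwrite(f"pics/scene6.png",bot.grab_frame("scene"))
b=cv2.imread("pics/scene6.png")[180:300,160:320]
cv2.imwrite("pics/6.png",cv2.resize(b,None,fx=5,fy=5))
E
```

```text
t 9.88 pos [0.3748 0.4006 0.0102] rot [-180.     0.  -160.7] q7 0.71 F [ 0.17  0.24 -2.72] M [-0.045  0.107 -0.023] w 0.0596
shift units [-0.002  0.001 -0.005] turn units -0.007
```

View pics/6.png

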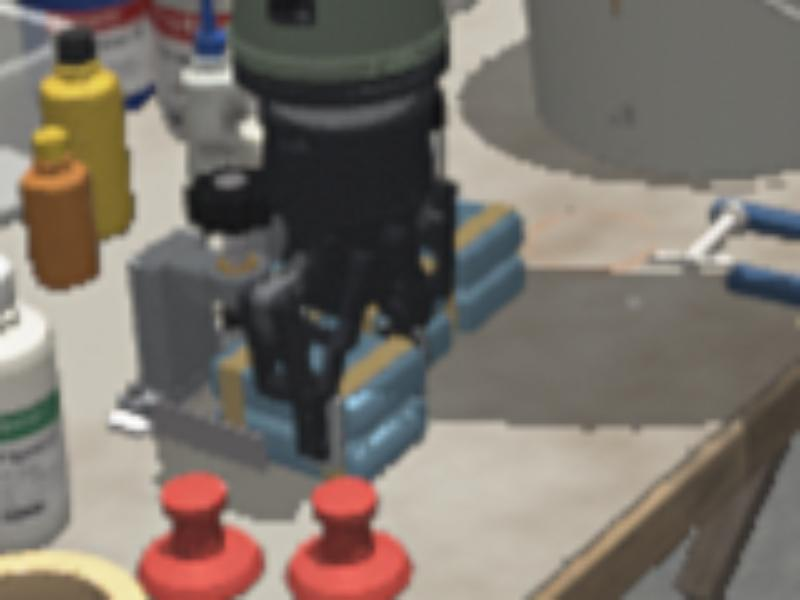

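servo_tool([
  [[0,0,0.01],0],
  [[0,0,0],0],
  [[0,0,0],0],
  [[0,0,-0.3],0],
  [[0,0,-0.6],0],
  [[0,0,-0.3],0],
  [[0,0,0],0],
], gripper=0.65)

```text
clock: 10.8
position: [0.3751, 0.401, 0.0711]
tool_rot: [3.141, 0.002, -2.805]
force: [-0.4, -0.6, -0.4]
grip_width: 0.0702
```

servo_tool([
  [[0.4,0,0],0],
  [[0.4,0,0],0],
  [[0.1,0,0],0],
  [[0,0,0],0],
  [[0,0,0.4],0],
  [[0,0,0.4],0],
  [[0,0,0.1],0],
  [[0,0,0],0],
], gripper=-0.3)

```text
clock: 11.8
position: [0.3323, 0.3858, 0.0248]
tool_rot: [-3.141, -0.0, -2.805]
force: [0.5, 0.7, -0.1]
grip_width: 0.0299
```

```bash
python3 - <<'E'
from h import *
t=cl(-.064,0); go(t[0],t[1],.025,199.3)
cv2.imwrite(f"pics/scene7.png",bot.grab_frame("scene"))
b=cv2.imread("pics/scene7.png")[180:300,160:320]
cv2.imwrite("pics/7.png",cv2.resize(b,None,fx=5,fy=5))
E
```

```text
t 11.8 pos [0.3323 0.3858 0.0248] rot [-180.    -0.  -160.7] q7 0.65 F [ 0.49  0.72 -0.1 ] M [ 0.039 -0.026 -0.003] w 0.0299
shift units [-1.001 -0.    -0.005] turn units -0.006
```

View pics/7.png

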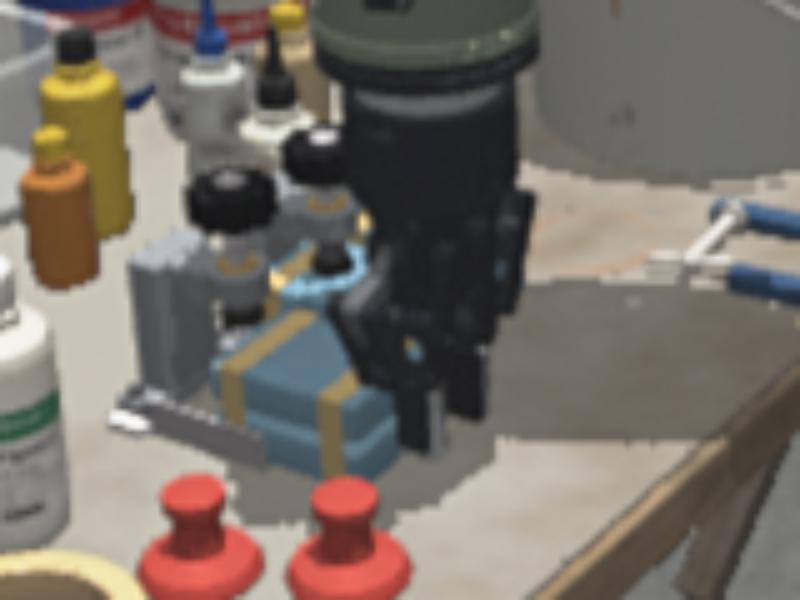

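The mould sits between the cheeks and the fingers are half open behind its near end. Now pushing it in.

servo_tool([
  [[-0.2,0,0],0],
  [[-0.16,0,0],0],
  [[-0.16,0,0],0],
  [[-0.16,0,0],0],
  [[-0.12,0,0],0],
  [[0,0,0],0],
])

```text
clock: 12.6
position: [0.3704, 0.3991, 0.0247]
tool_rot: [3.141, 0.0, -2.805]
force: [-0.5, 0.1, 0.1]
grip_width: 0.0302
```

servo_tool([
  [[-0.06,0,0],0],
  [[-0.06,0,0],0],
  [[0,0,0],0],
])

```text
clock: 12.98
position: [0.3757, 0.4011, 0.0248]
tool_rot: [3.141, 0.0, -2.805]
force: [-0.6, -1.3, -0.0]
grip_width: 0.0299
```

```bash
python3 - <<'E'
from h import *
t=cl(-.064,0); go(t[0],t[1],.025,199.3)
cv2.imwrite(f"pics/scene8.png",bot.grab_frame("scene"))
b=cv2.imread("pics/scene8.png")[180:300,160:320]
cv2.imwrite("pics/8.png",cv2.resize(b,None,fx=5,fy=5))
E
```

```text
t 12.97 pos [0.3757 0.4011 0.0248] rot [ 180.     0.  -160.7] q7 0.71 F [-0.61 -1.29 -0.01] M [ 0.036 -0.001 -0.06 ] w 0.0299
shift units [-0.081 -0.002 -0.004] turn units -0.004
```

View pics/8.png

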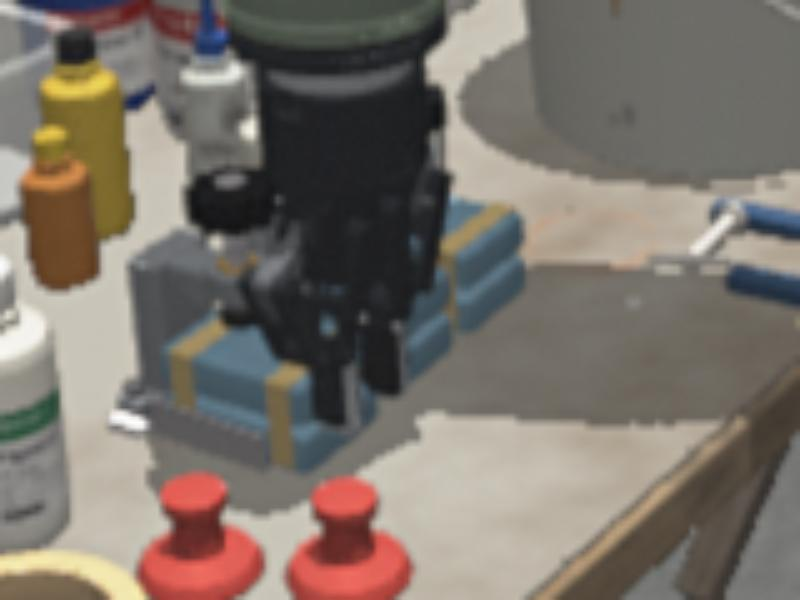

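servo_tool([
  [[-0.03,0,0],0],
  [[-0.03,0,0],0],
  [[0,0,0],0],
])

```text
clock: 13.4
position: [0.3784, 0.402, 0.0248]
tool_rot: [3.142, 0.0, -2.805]
force: [-0.2, 0.1, 0.8]
grip_width: 0.0301
```

servo_tool([
  [[-0.02,0,0],0],
  [[0,0,0],0],
])

```text
clock: 13.65
position: [0.3793, 0.4023, 0.0248]
tool_rot: [3.142, 0.0, -2.805]
force: [-1.6, 0.2, 1.4]
grip_width: 0.0298
```

servo_tool([
  [[-0.02,0,0],0],
  [[0,0,0],0],
])

```text
clock: 13.9
position: [0.3795, 0.4023, 0.0247]
tool_rot: [-3.141, -0.001, -2.805]
force: [-6.9, -2.1, 5.9]
grip_width: 0.03
```

servo_tool([
  [[-0.02,0,0],0],
  [[0,0,0],0],
  [[0,0,0],0],
])

```text
clock: 14.28
position: [0.3795, 0.4023, 0.0247]
tool_rot: [-3.141, -0.003, -2.804]
force: [-13.4, -5.0, 9.9]
grip_width: 0.0299
```

servo_tool([
  [[0.1,0,0],0],
  [[0.4,0,0],0],
  [[0.4,0,0],0],
  [[0,0,-0.8],0],
  [[0,0,-0.8],0],
  [[0,0,-0.8],0],
  [[0.8,0,0],0],
  [[0.8,0,0],0],
  [[0.8,0,0],0],
  [[0,0,0],0],
])

```text
clock: 15.52
position: [0.2238, 0.3479, 0.1451]
tool_rot: [-3.141, 0.0, -2.803]
force: [0.2, 0.6, 0.7]
grip_width: 0.0302
```

```bash
python3 - <<'E'
from h import *
t=cl(0,0); go(t[0],t[1],.2,259.3)
for n in ("scene","top"): cv2.imwrite(f"pics/{n}9.png",bot.grab_frame(n))
b=cv2.imread("pics/scene9.png")[180:300,160:320]
cv2.imwrite("pics/9s.png",cv2.resize(b,None,fx=5,fy=5,interpolation=cv2.INTER_CUBIC))
b=cv2.imread("pics/top9.png")[150:270,180:340]
cv2.imwrite("pics/9t.png",cv2.resize(b,None,fx=5,fy=5,interpolation=cv2.INTER_CUBIC))
E
```

```text
t 15.53 pos [0.2238 0.3479 0.1451] rot [-180.     0.  -160.6] q7 0.56 F [0.21 0.61 0.67] M [ 0.011 -0.026 -0.033] w 0.0302
shift units [-4.581 -0.011 -1.098] turn units -11.976
```

View pics/9s.png

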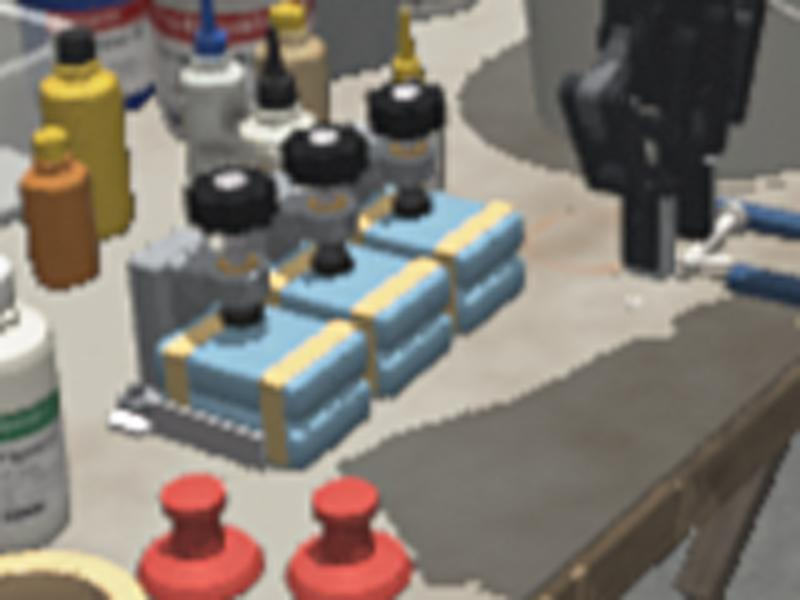

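View pics/9t.png

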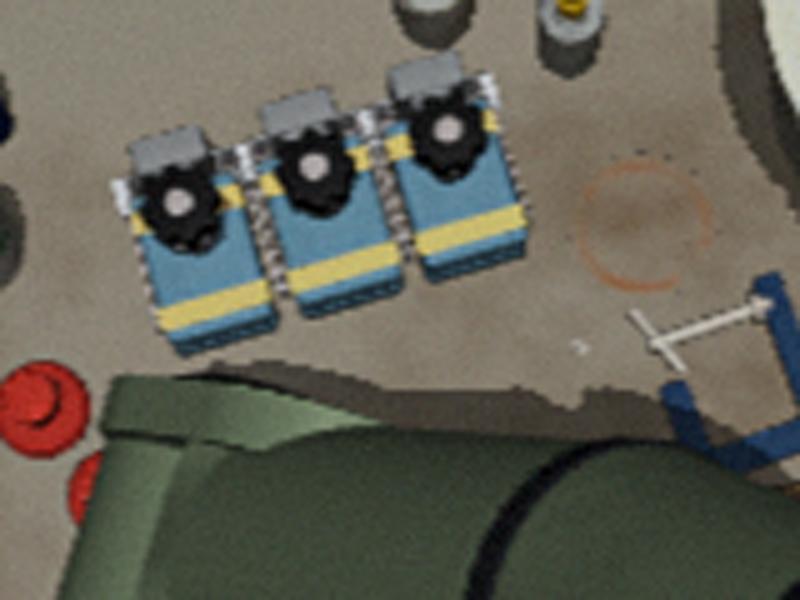

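servo_tool([
  [[0,0,-0.6],0],
  [[0,0,-0.6],0],
  [[-0.5,0,0],0],
  [[-0.6,0,0],0],
  [[-0.6,0,0],0],
  [[-0.6,0,0],0],
  [[-0.6,0,0],0],
  [[-0.6,0,0],0],
  [[-0.6,0,0],0],
  [[-0.48,0,0],0],
  [[0,0,0],0],
], gripper=0.65)

```text
clock: 17.0
position: [0.4437, 0.4238, 0.2041]
tool_rot: [-3.141, 0.0, -2.807]
force: [-0.5, 0.4, -0.3]
grip_width: 0.0705
```

servo_tool([
  [[0,0,0],-1],
  [[0,0,0],-1],
  [[0,0,0],-1],
  [[0,0,0],-1],
  [[0,0,0],-1],
  [[0,0,0],-1],
  [[0,0,0],-1],
  [[0,0,0],-1],
  [[0,0,0],-1],
  [[0,0,0],-1],
  [[0,0,0],-1],
  [[0,0,0],-1],
])

```text
clock: 18.5
position: [0.4415, 0.4238, 0.2047]
tool_rot: [-3.142, -0.0, -1.755]
force: [-0.9, -0.4, -0.4]
grip_width: 0.0704
```

```bash
python3 - <<'E'
from h import *
t=cl(0,0); go(t[0],t[1],.13,259.3); print(bot.observe()["qpos"].round(2))
for n in ("scene",): cv2.imwrite(f"pics/{n}10.png",bot.grab_frame(n))
b=cv2.imread("pics/scene10.png")[150:270,140:300]
cv2.imwrite("pics/10s.png",cv2.resize(b,None,fx=5,fy=5,interpolation=cv2.INTER_CUBIC))
E
```

```text
t 18.5 pos [0.4415 0.4238 0.2047] rot [-180.    -0.  -100.6] q7 1.81 F [-0.92 -0.37 -0.35] M [ 0.014 -0.004  0.042] w 0.0704
shift units [0.011 0.029 1.494] turn units 0.027
[-0.5   0.58 -0.54  1.64  0.33  1.02  1.81]
```

View pics/10s.png

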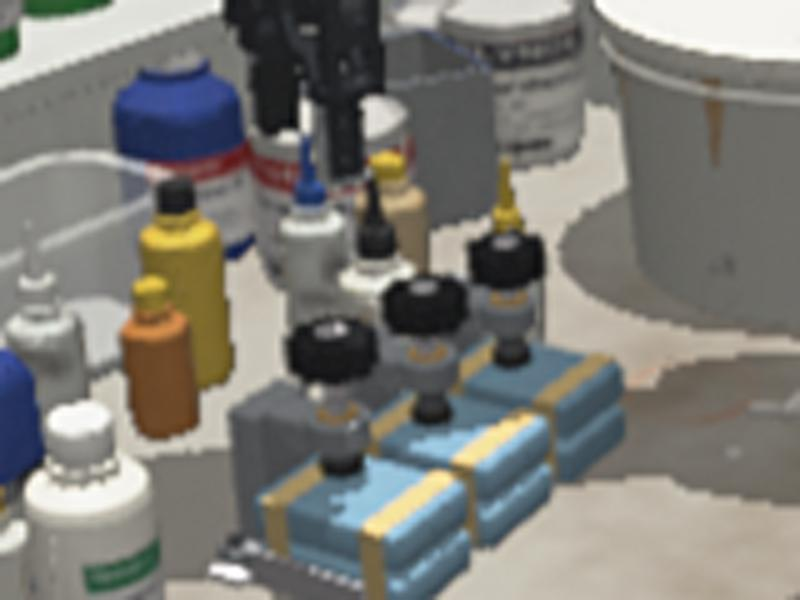

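servo_tool([
  [[0.01,0.03,0.5],0],
  [[0,0,0.5],0],
  [[0,0,0.3],0],
  [[0,0,0.3],0],
  [[0,0,0.3],0],
  [[0,0,0.1],0],
  [[0,0,0],0],
  [[0,0,0],0],
])

```text
clock: 19.55
position: [0.4402, 0.4241, 0.1053]
tool_rot: [-3.141, 0.001, -1.758]
force: [-0.1, 0.2, -0.8]
grip_width: 0.0702
```

```bash
python3 - <<'E'
from h import *
t=cl(0,0); go(t[0],t[1],.104,259.3)
for n in ("scene",): cv2.imwrite(f"pics/{n}11.png",bot.grab_frame(n))
b=cv2.imread("pics/scene11.png")[170:260,150:270]
cv2.imwrite("pics/11s.png",cv2.resize(b,None,fx=6,fy=6,interpolation=cv2.INTER_CUBIC))
E
```

```text
t 19.55 pos [0.4402 0.4241 0.1053] rot [-180.     0.  -100.7] q7 1.74 F [-0.1   0.2  -0.83] M [-0.011  0.041  0.015] w 0.0702
shift units [0.013 0.001 0.026] turn units -0.004
```

View pics/11s.png

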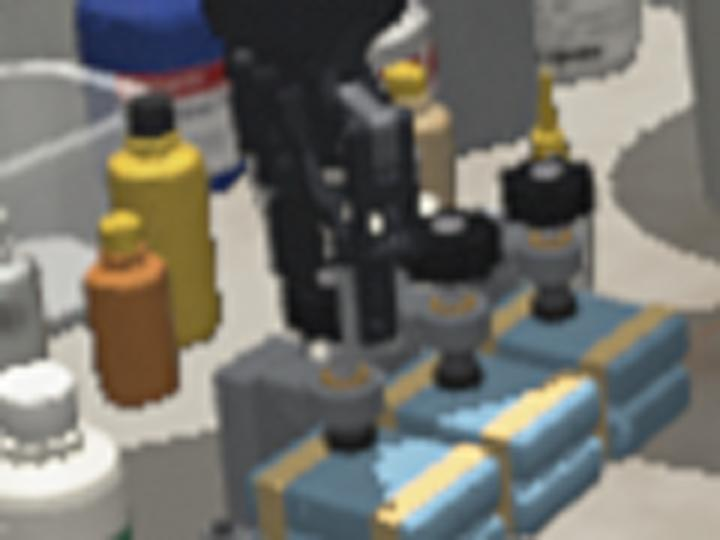

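servo_tool([
  [[0,0,0],0],
  [[0,0,0],0],
  [[0,0,0],0],
  [[0,0,0],0],
  [[0,0,0],0],
  [[0,0,0],0],
], gripper=-1, newtons=30)

```text
clock: 20.35
position: [0.4405, 0.4239, 0.1052]
tool_rot: [-3.141, 0.0, -1.758]
force: [1.7, -2.6, 6.1]
grip_width: 0.0423
```

```bash
python3 - <<'E'
from h import *
t=cl(0,0); go(t[0],t[1],.104,259.3)
E
```

```text
t 20.35 pos [0.4405 0.4239 0.1052] rot [-180.     0.  -100.7] q7 1.74 F [ 1.7  -2.56  6.12] M [-0.409 -0.44   0.009] w 0.0423
shift units [0.009 0.008 0.025] turn units -0.007
```

servo_tool([
  [[0,0,0.0084],1],
  [[0,0,0.0084],1],
  [[0,0,0.0084],1],
])

```text
clock: 20.72
position: [0.4408, 0.4238, 0.104]
tool_rot: [-3.141, 0.001, -2.023]
force: [3.7, -2.4, 5.7]
grip_width: 0.0424
```

servo_tool([
  [[0,0,0.0084],1],
  [[0,0,0.0084],1],
  [[0,0,0.0084],1],
])

```text
clock: 21.1
position: [0.4411, 0.4236, 0.1028]
tool_rot: [-3.14, 0.001, -2.285]
force: [5.5, -3.3, 4.5]
grip_width: 0.0418
```

```bash
cat > m.py <<'E'
from h import *
t=cl(0,0); go(t[0],t[1],.104,259.3)
r=[]
import sys
for i in range(int(sys.argv[1])):
    f=bot.grab_frame("scene"); s=bot.observe(); r.append(np.r_[s["moment"],s["force"]])
r=np.array(r);print("mean",r.mean(0).round(3),"std",r.std(0).round(3)); cv2.imwrite("pics/"+sys.argv[2]+".png",f)
E
python3 m.py 5 k1
```

```text
t 21.1 pos [0.4411 0.4236 0.1028] rot [-1.799e+02  1.000e-01 -1.309e+02] q7 1.3 F [ 5.46 -3.31  4.52] M [-0.661 -1.094  0.092] w 0.0418
shift units [ 0.016  0.015 -0.025] turn units -6.043
mean [-0.535 -1.12  -0.137  4.92  -2.659  4.838] std [0.023 0.036 0.061 0.328 0.55  0.464]
```

servo_tool([
  [[0,0,0.0042],0.5],
])

```text
clock: 21.48
position: [0.4411, 0.4236, 0.1025]
tool_rot: [-3.141, 0.001, -2.326]
force: [5.0, -3.4, 5.6]
grip_width: 0.042
```

```bash
cat > m.py <<'E'
from h import *
t=cl(0,0); go(t[0],t[1],.104,259.3)
r=[]
import sys
for i in range(int(sys.argv[1])):
    f=bot.grab_frame("scene"); s=bot.observe(); r.append(np.r_[s["moment"],s["force"],s["joint_efforts"][6]])
r=np.array(r);print("Mz",r[:,2].round(3),"Z",r[:,5].round(2));print("mean",r.mean(0).round(3),"std",r.std(0).round(3)); cv2.imwrite("pics/"+sys.argv[2]+".png",f)
print("yaw",np.degrees(s["tool_rot"]).round(2))
cv2.imwrite("pics/"+sys.argv[2]+"z.png",cv2.resize(f[170:260,150:270],None,fx=6,fy=6,interpolation=cv2.INTER_CUBIC))
E
python3 m.py 6 k2
```

```text
t 21.48 pos [0.4411 0.4236 0.1025] rot [-1.799e+02  1.000e-01 -1.333e+02] q7 1.27 F [ 5.02 -3.38  5.61] M [-0.67  -1.092  0.122] w 0.042
shift units [ 0.016  0.015 -0.029] turn units -6.519
Mz [ 0.021 -0.008 -0.02  -0.085 -0.059 -0.033] Z [5.36 4.64 4.98 4.68 4.52 5.95]
mean [-0.597 -1.101 -0.031  5.504 -2.727  5.023 -0.016] std [0.019 0.031 0.034 0.342 0.517 0.499 0.472]
yaw [-1.7994e+02  7.0000e-02 -1.3327e+02]
```

View pics/k2z.png

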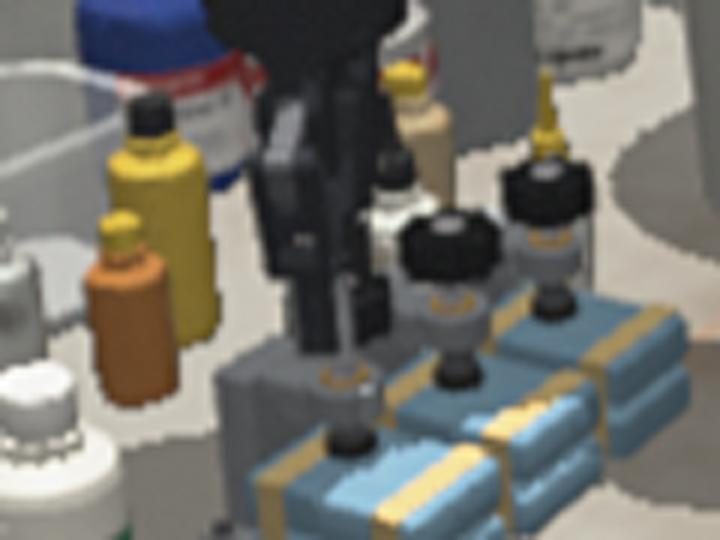

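```bash
python3 - <<'E'
from h import *
for nm in ("scene9","k2"):
    im=cv2.imread(f"pics/{nm}.png"); g=cv2.cvtColor(im,cv2.COLOR_BGR2GRAY).astype(float)
    for y in (0,-.072,-.144):
        p=cl(0,y); u,v=proj("scene",[*p,.048])
        c=int(round(u)); 
        print(nm,y,"press px",round(u,2),round(v,2))
        for cc in (c-1,c,c+1): print(cc,[int(a) for a in g[int(v)-9:int(v)+9,cc]],"row0",int(v)-9)
E
```

```text
scene9 0 press px 207.53 246.7
207 [79, 80, 80, 80, 67, 45, 35, 28, 62, 99, 110, 112, 160, 189, 187, 189, 188, 160] row0 237
208 [79, 79, 84, 84, 69, 47, 34, 27, 57, 96, 110, 117, 160, 188, 186, 189, 191, 168] row0 237
209 [89, 87, 89, 82, 63, 43, 30, 29, 69, 101, 115, 150, 183, 188, 186, 189, 190, 178] row0 237
scene9 -0.072 press px 225.41 234.08
224 [81, 80, 79, 68, 54, 53, 51, 42, 27, 33, 93, 164, 192, 191, 189, 160, 114, 91] row0 225
225 [80, 81, 81, 70, 53, 56, 56, 45, 30, 28, 83, 158, 190, 189, 189, 167, 122, 94] row0 225
226 [85, 88, 87, 73, 53, 55, 57, 46, 28, 29, 92, 161, 189, 189, 190, 179, 140, 96] row0 225
scene9 -0.144 press px 241.51 222.71
241 [82, 81, 85, 86, 70, 49, 54, 55, 42, 22, 58, 151, 192, 190, 191, 164, 115, 92] row0 213
242 [81, 81, 82, 81, 67, 50, 55, 56, 40, 25, 61, 153, 191, 188, 190, 173, 129, 94] row0 213
243 [79, 78, 78, 76, 62, 47, 54, 52, 34, 24, 71, 155, 190, 189, 191, 182, 143, 99] row0 213
k2 0 press px 207.53 246.7
207 [79, 80, 81, 78, 67, 54, 46, 35, 28, 60, 97, 114, 149, 182, 189, 190, 188, 159] row0 237
208 [78, 78, 79, 77, 67, 56, 47, 35, 27, 56, 94, 118, 161, 188, 186, 188, 190, 166] row0 237
209 [77, 77, 78, 71, 61, 53, 46, 32, 28, 66, 105, 152, 183, 187, 185, 188, 190, 177] row0 237
k2 -0.072 press px 225.41 234.08
224 [80, 81, 79, 67, 54, 54, 51, 41, 26, 36, 90, 116, 116, 115, 115, 105, 89, 79] row0 225
225 [80, 80, 80, 68, 53, 54, 55, 45, 31, 30, 78, 110, 115, 114, 114, 106, 98, 92] row0 225
226 [79, 80, 80, 68, 53, 56, 57, 44, 30, 32, 85, 113, 114, 112, 111, 113, 110, 96] row0 225
k2 -0.144 press px 241.51 222.71
241 [82, 80, 80, 80, 66, 49, 54, 55, 41, 26, 47, 94, 115, 115, 115, 106, 90, 82] row0 213
242 [81, 80, 80, 79, 66, 49, 55, 55, 40, 29, 53, 97, 116, 115, 115, 110, 95, 82] row0 213
243 [80, 78, 78, 76, 62, 47, 53, 53, 38, 27, 59, 99, 114, 114, 115, 113, 99, 84] row0 213
```

servo_tool([
  [[0,0,0.0042],0.5],
  [[0,0,0.0042],0.5],
  [[0,0,0.0042],0.5],
  [[0,0,0.0042],0.5],
])

```text
clock: 22.28
position: [0.4412, 0.4234, 0.1017]
tool_rot: [-3.141, 0.001, -2.502]
force: [5.9, -3.3, 4.6]
grip_width: 0.0421
```

```bash
cat > o.py <<'E'
from h import *
s=bot.observe();yw=np.degrees(s["tool_rot"][2]);print("t",round(s["clock"],2),"turned",round((-100.7-yw)%360,2),"Mz",round(s["moment"][2],3),"F",s["force"].round(1),"z",s["position"][2].round(4),"q7eff",round(s["joint_efforts"][6],3),"qd7",s["qd"][6].round(3))
E
python3 o.py
```

```text
t 22.27 turned 42.64 Mz 0.147 F [ 5.9 -3.3  4.6] z 0.1017 q7eff 0.815 qd7 -0.283
```

servo_tool([
  [[0,0,0.0042],0.5],
  [[0,0,0.0042],0.5],
])

```text
clock: 22.52
position: [0.4413, 0.4233, 0.1013]
tool_rot: [-3.141, 0.002, -2.589]
force: [5.8, -4.4, 6.4]
grip_width: 0.0421
```

```bash
python3 o.py
```

```text
t 22.52 turned 47.65 Mz 0.161 F [ 5.8 -4.4  6.4] z 0.1013 q7eff 0.812 qd7 -0.284
```

servo_tool([
  [[0,0,0.0042],0.5],
  [[0,0,0.0042],0.5],
])

```text
clock: 22.78
position: [0.4413, 0.4232, 0.1008]
tool_rot: [-3.141, 0.001, -2.676]
force: [5.1, -4.8, 6.9]
grip_width: 0.0417
```

```bash
python3 o.py
```

```text
t 22.77 turned 52.65 Mz 0.11 F [ 5.1 -4.8  6.9] z 0.1008 q7eff 0.81 qd7 -0.28
```

servo_tool([
  [[0,0,0.0042],0.5],
  [[0,0,0.0042],0.5],
])

```text
clock: 23.02
position: [0.4414, 0.4231, 0.1004]
tool_rot: [-3.141, 0.002, -2.764]
force: [5.8, -5.8, 6.9]
grip_width: 0.0421
```

```bash
python3 o.py
```

```text
t 23.02 turned 57.66 Mz 0.131 F [ 5.8 -5.8  6.9] z 0.1004 q7eff 0.808 qd7 -0.281
```

servo_tool([
  [[0,0,0.0042],0.5],
  [[0,0,0.0042],0.5],
])

```text
clock: 23.28
position: [0.4414, 0.423, 0.1]
tool_rot: [-3.141, 0.002, -2.851]
force: [7.4, -5.7, 6.4]
grip_width: 0.0418
```

```bash
python3 o.py
```

```text
t 23.27 turned 62.66 Mz 0.076 F [ 7.4 -5.7  6.4] z 0.1 q7eff 0.806 qd7 -0.279
```

servo_tool([
  [[0,0,0.0042],0.5],
  [[0,0,0.0042],0.5],
])

```text
clock: 23.52
position: [0.4414, 0.4229, 0.0996]
tool_rot: [-3.141, 0.002, -2.938]
force: [6.0, -5.9, 6.9]
grip_width: 0.042
```

```bash
python3 o.py
```

```text
t 23.52 turned 67.66 Mz 0.122 F [ 6.  -5.9  6.9] z 0.0996 q7eff 0.805 qd7 -0.281
```

servo_tool([
  [[0,0,0.0042],0.5],
  [[0,0,0.0042],0.5],
])

```text
clock: 23.78
position: [0.4415, 0.4228, 0.0992]
tool_rot: [-3.141, 0.002, -3.026]
force: [6.4, -7.5, 6.4]
grip_width: 0.0417
```

```bash
python3 o.py
```

```text
t 23.77 turned 72.66 Mz 0.051 F [ 6.4 -7.5  6.4] z 0.0992 q7eff 0.804 qd7 -0.278
```

servo_tool([
  [[0,0,0.0042],0.5],
  [[0,0,0.0042],0.5],
])

```text
clock: 24.02
position: [0.4415, 0.4227, 0.0988]
tool_rot: [-3.141, 0.002, -3.113]
force: [7.3, -8.5, 7.6]
grip_width: 0.042
```

```bash
python3 o.py
```

```text
t 24.02 turned 77.67 Mz 0.111 F [ 7.3 -8.5  7.6] z 0.0988 q7eff 0.803 qd7 -0.279
```

servo_tool([
  [[0,0,0.0042],0.5],
  [[0,0,0.0042],0.5],
])

```text
clock: 24.28
position: [0.4415, 0.4226, 0.0983]
tool_rot: [-3.141, 0.002, 3.083]
force: [6.4, -7.3, 7.5]
grip_width: 0.0418
```

```bash
python3 o.py
```

```text
t 24.27 turned 82.67 Mz 0.052 F [ 6.4 -7.3  7.5] z 0.0983 q7eff 0.8 qd7 -0.277
```

servo_tool([
  [[0,0,0.0042],0.5],
  [[0,0,0.0042],0.5],
])

```text
clock: 24.52
position: [0.4415, 0.4225, 0.0979]
tool_rot: [-3.141, 0.002, 2.995]
force: [6.0, -8.9, 7.8]
grip_width: 0.0419
```

```bash
python3 o.py
```

```text
t 24.52 turned 87.68 Mz 0.106 F [ 6.  -8.9  7.8] z 0.0979 q7eff 0.789 qd7 -0.275
```

```bash
cat > v.py <<'E'
from h import *
import sys
f=bot.grab_frame("scene"); cv2.imwrite("pics/"+sys.argv[1]+".png",f)
cv2.imwrite("pics/"+sys.argv[1]+"z.png",cv2.resize(f[170:260,150:270],None,fx=6,fy=6,interpolation=cv2.INTER_CUBIC))
g=cv2.cvtColor(f,cv2.COLOR_BGR2GRAY)
for c in (206,207,208,209): print(c,g[237:252,c])
E
python3 v.py k3
```

```text
206 [ 80  80  79  75  62  52  57  55  41  24  32  92 162 189 187]
207 [ 79  79  80  78  64  50  57  58  44  25  30  92 162 189 186]
208 [ 78  79  80  76  63  50  57  58  45  25  30  96 164 188 186]
209 [ 83  87  87  76  57  49  57  58  42  25  50 139 185 189 186]
```

View pics/k3z.png

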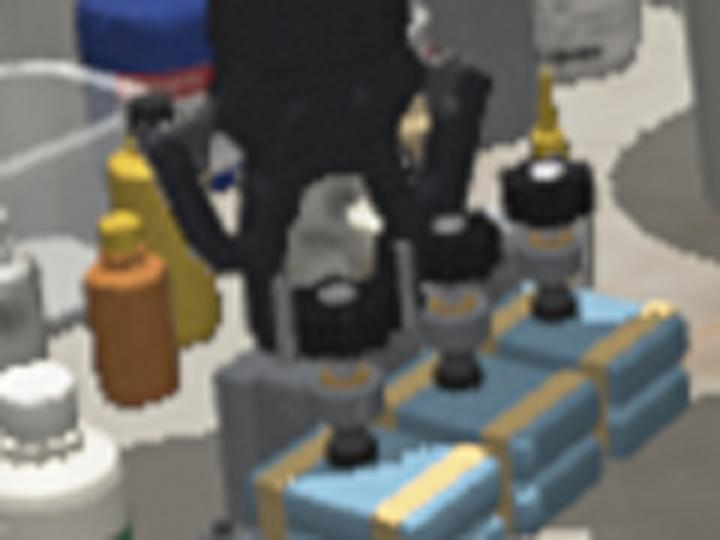

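servo_tool([
  [[0,0,0.0042],0.5],
  [[0,0,0.0042],0.5],
])

```text
clock: 24.82
position: [0.4415, 0.4224, 0.0975]
tool_rot: [-3.141, 0.002, 2.908]
force: [5.2, -9.2, 9.9]
grip_width: 0.0421
```

```bash
python3 o.py
```

```text
t 24.82 turned 92.67 Mz 0.14 F [ 5.2 -9.2  9.9] z 0.0975 q7eff 0.796 qd7 -0.276
```

servo_tool([
  [[0,0,0.0042],0.5],
  [[0,0,0.0042],0.5],
])

```text
clock: 25.08
position: [0.4414, 0.4223, 0.0971]
tool_rot: [-3.141, 0.002, 2.821]
force: [4.7, -9.6, 10.8]
grip_width: 0.0419
```

```bash
python3 o.py;python3 v.py k4
```

```text
t 25.07 turned 97.68 Mz 0.124 F [ 4.7 -9.6 10.8] z 0.0971 q7eff 0.769 qd7 -0.274
206 [ 79  80  80  74  62  51  53  52  40  24  32  92 162 189 187]
207 [ 80  79  81  79  64  51  53  54  45  29  29  91 163 189 187]
208 [ 78  79  84  81  65  51  55  56  45  27  29  95 163 188 186]
209 [ 79  78  79  73  58  48  54  55  41  24  51 139 186 188 186]
```

servo_tool([
  [[0,0,0.0042],0.5],
  [[0,0,0.0042],0.5],
])

```text
clock: 25.38
position: [0.4414, 0.4223, 0.0967]
tool_rot: [-3.141, 0.002, 2.734]
force: [5.3, -11.8, 10.4]
grip_width: 0.0424
```

```bash
python3 o.py
```

```text
t 25.38 turned 102.68 Mz 0.128 F [  5.3 -11.8  10.4] z 0.0967 q7eff 0.776 qd7 -0.273
```

servo_tool([
  [[0,0,0.0042],0.5],
  [[0,0,0.0042],0.5],
])

```text
clock: 25.62
position: [0.4413, 0.4222, 0.0963]
tool_rot: [-3.141, 0.002, 2.646]
force: [4.1, -11.4, 12.5]
grip_width: 0.0417
```

```bash
python3 o.py;python3 v.py k5
```

```text
t 25.62 turned 107.68 Mz 0.148 F [  4.1 -11.4  12.5] z 0.0963 q7eff 0.75 qd7 -0.273
206 [ 80  80  79  75  63  50  51  54  45  24  33  93 162 189 188]
207 [ 80  81  81  78  65  50  53  57  49  29  30  93 163 189 186]
208 [ 79  79  80  76  63  50  50  57  51  30  30  92 163 190 186]
209 [ 78  78  79  71  57  50  54  56  45  25  31  91 161 189 186]
```

View pics/k5z.png

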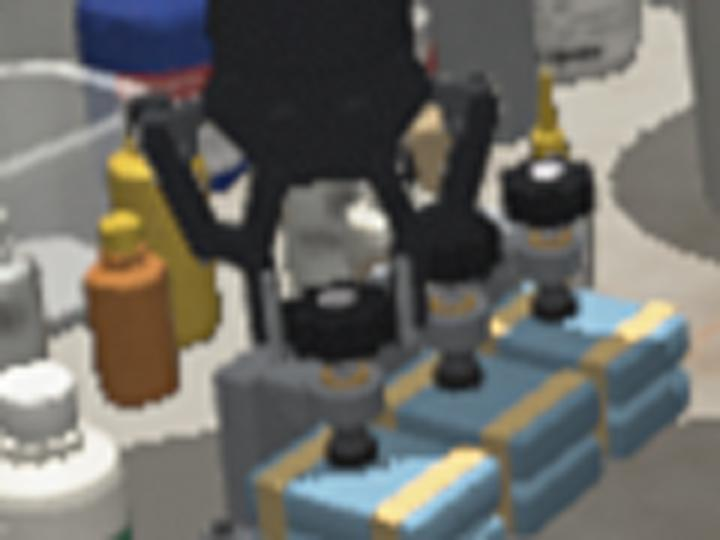

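servo_tool([
  [[0,0,0],0],
  [[0,0,0],0],
  [[0,0,0],0],
])

```text
clock: 26.05
position: [0.4413, 0.4222, 0.0963]
tool_rot: [-3.141, 0.002, 2.647]
force: [4.6, -11.7, 12.0]
grip_width: 0.0421
```

```bash
python3 o.py
```

```text
t 26.05 turned 107.61 Mz -0.03 F [  4.6 -11.7  12. ] z 0.0963 q7eff 0.033 qd7 0.001
```

servo_tool([
  [[0,0,0],0],
  [[0,0,0],0],
  [[0,0,0],0],
  [[0,0,0],0],
], gripper=0.4)

```text
clock: 26.55
position: [0.4398, 0.424, 0.0957]
tool_rot: [-3.141, -0.0, 2.649]
force: [0.3, -0.4, -0.6]
grip_width: 0.0597
```

```bash
python3 o.py; python3 v.py k6
```

```text
t 26.55 turned 107.5 Mz -0.05 F [ 0.3 -0.4 -0.6] z 0.0957 q7eff 0.0 qd7 0.0
206 [ 80  79  80  75  63  51  52  54  45  25  33  93 162 190 188]
207 [ 80  80  81  78  65  50  52  58  51  30  30  93 163 190 187]
208 [ 79  79  80  77  64  51  51  58  52  29  30  93 163 189 186]
209 [ 77  79  78  71  57  48  54  57  46  26  31  93 162 188 186]
```

View pics/k6z.png

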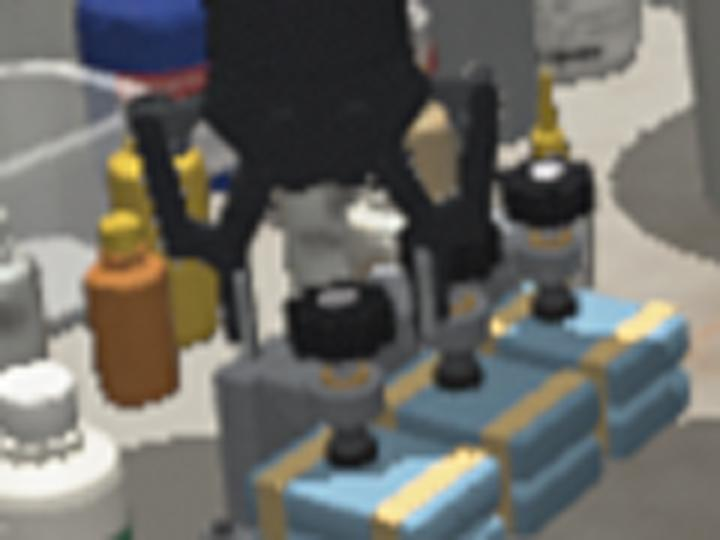

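servo_tool([
  [[0,0,-0.2],0],
  [[0,0,-0.4],0],
  [[0,0,-0.6],0],
  [[0,0,-0.8],0],
  [[0,0,-0.8],0],
  [[0,0,-0.4],0],
  [[0,0,0],0],
])

```text
clock: 27.48
position: [0.4404, 0.4243, 0.2579]
tool_rot: [3.139, 0.001, 2.649]
force: [-0.0, -0.5, -0.7]
grip_width: 0.0601
```

```bash
python3 o.py; python3 v.py k7
python3 - <<'E'
from h import *
f=cv2.imread("pics/k7.png"); cv2.imwrite("pics/k7w.png",cv2.resize(f[150:310,140:353],None,fx=3.7,fy=3.7,interpolation=cv2.INTER_CUBIC))
E
```

```text
t 27.48 turned 107.52 Mz -0.046 F [-0.  -0.5 -0.7] z 0.2579 q7eff 0.006 qd7 -0.001
206 [ 79  79  80  75  62  50  51  54  45  25  32  93 162 189 187]
207 [ 87  86  87  85  68  50  52  59  51  29  29  91 162 189 187]
208 [ 93  89  89  84  66  51  51  57  52  29  30  95 163 188 186]
209 [ 82  81  81  72  57  48  54  57  45  25  44 137 185 188 185]
```

View pics/k7w.png

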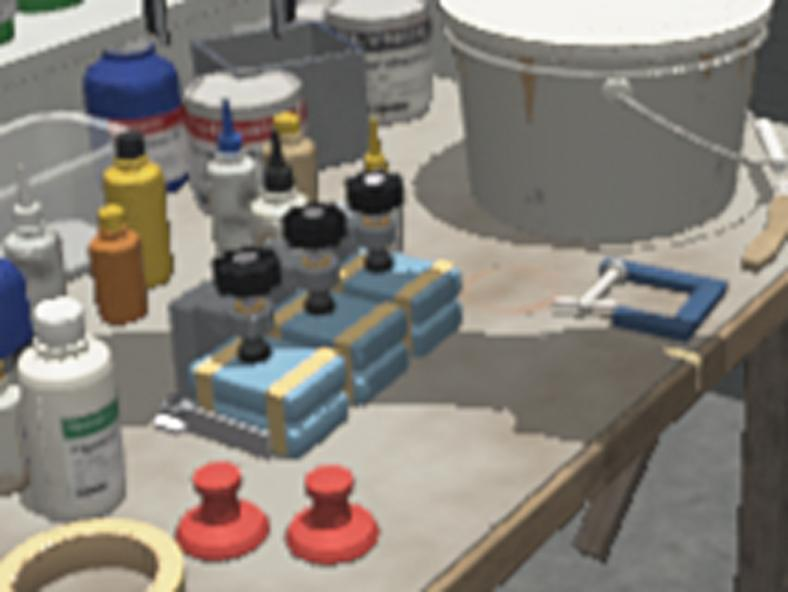

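```bash
python3 - <<'E'
from h import *
def cap(im,u,v,r=4):
    p=im[v-r:v+r+1,u-r:u+r+1].min(2).astype(float); w=np.clip(p-110,0,None); y,x=np.mgrid[v-r:v+r+1,u-r:u+r+1]
    return (w*x).sum()/w.sum(),(w*y).sum()/w.sum()
a=cap(cv2.imread("pics/scene9.png"),206,216);b=cap(cv2.imread("pics/k7.png"),207,219)
p=cl(0,0);d=[proj("scene",[*p,z])[1] for z in (.13,.121)]
print(a,b,"drop mm",(b[1]-a[1])/(d[1]-d[0])*9)
bot.job_done()
E
```

```text
(np.float64(205.51234567901236), np.float64(215.58818342151676)) (np.float64(205.31843575418995), np.float64(217.41899441340783)) drop mm 4.677067170966216
the job is handed in; nothing more can be done
```

```bash
python3 - <<'E'
import cv2
for n in("scene9","k7"):
    g=cv2.cvtColor(cv2.imread(f"pics/{n}.png"),cv2.COLOR_BGR2GRAY); print(n); print(g[209:236,203:209])
E
```

```text
scene9
[[ 88  89  92  98 102 108]
 [ 93  91  89  94 102 108]
 [104 105 101 105 107 108]
 [112 115 102 112 109 105]
 [ 90  87  75  85  85  78]
 [ 75  98 124 137 138 101]
 [156 185 201 207 207 168]
 [169 204 225 212 195 155]
 [102 136 168 146 116  78]
 [ 46  53  62  55  49  43]
 [ 41  38  39  44  44  44]
 [ 35  34  37  39  39  35]
 [ 25  24  28  29  28  28]
 [ 26  26  24  28  27  27]
 [ 26  25  25  28  27  28]
 [ 24  23  23  26  26  25]
 [ 28  25  22  23  19  28]
 [ 88  64  39  33  33  50]
 [172 131  95  89  85  89]
 [209 161 119 110 106 104]
 [181 146 111 100  98  97]
 [133 120 100  98  98  94]
 [112 109 103 104 101  97]
 [109 111 111 105 102  99]
 [104 102 108 106 104 100]
 [106 103 106 107 106 106]
 [100 105 105 105 105 106]]
k7
[[ 88  89  91  96 102 108]
 [ 92  90  87  92 100 106]
 [103 103 101 104 105 106]
 [110 114 116 118 109 104]
 [119 122 123 123 115 102]
 [124 125 124 126 123 103]
 [125 126 125 127 127 108]
 [124 122 101  92  92  80]
 [ 90  87  62  48  48  45]
 [ 63  93 103 104 104 110]
 [108 131 135 134 129 124]
 [100 109 116 110  95  79]
 [ 48  56  73  62  49  44]
 [ 44  44  48  47  44  46]
 [ 44  48  47  43  40  39]
 [ 34  38  38  32  29  24]
 [ 26  27  28  27  28  27]
 [ 26  26  27  28  25  25]
 [ 24  26  26  27  27  27]
 [ 23  23  26  26  25  23]
 [ 32  25  26  26  30  32]
 [ 78  63  57  57  73  79]
 [108 101  92  86  95  99]
 [111 111 105 100 100 102]
 [103 100 104 107 106 103]
 [105 101 105 106 106 108]
 [ 99 104 104 103 105 130]]
```

The mould is home in the free (left) bay, its screw is tightened to an estimated 13 N, the knob is released and the job is handed in. It took about 27.5 s of the 72 s; no verdict was reported.

**Mould:** I gripped it near one end, turned it 87° and slid it part-way between the cheeks. I then pushed it in with the half-open fingers until the force rose to about 14 N with no further movement. The TCP stopped about 64 mm in front of the screw axis, as expected, and in the pictures the mould lines up with its two neighbours.

**Screw:** I turned the knob 107.5° clockwise in one grip, in 5° steps near the end.
- **Contact:** I put it at about 82° (76–88°). The pad's lower edge stopped moving in the scene picture, and the upward force on the tool began to rise.
- **Torque:** knob moment plus the axial share rose from about 0.14 to 0.21 N m. That agrees with the turn past contact and gives about 13 N, probably 10–16 N.

**Last checks:**
- The tool was clear at z = 0.26 m with near-zero force, and the pad edge had not moved since release.
- The neighbouring moulds, both red parts and the white bottle look undisturbed in the last scene picture. The brush is only partly in that picture, and I did not measure any of them.

**Checks that disagreed or stayed weak:**
- **Knob drop:** my centroid check, run in the same script that handed the job in, gave 4.7 mm where 9 mm was expected. Bright background had biased it. The raw pixels of the two pictures show the cap moved about 3.5 px, or 9 mm, which matches the turn.
- **Joint 7 effort:** it fell slightly where I expected it to rise. It followed joint speed, so I did not use it.
- **Moment readings:** single readings were noisy, about ±0.03 N m. The force rests on several signals together, not one clean reading.

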